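Finish a staggered stack of drying trays

ROBOT

A 6-joint arm with a two-finger parallel gripper is mounted at the origin on the work surface. World frame = base frame: x ahead of the robot, y to its left, z up, the work surface at z = 0. Lengths are in m, angles in degrees, forces in N, time in s.
With the tool pointing down it reaches from about 0.35 to 0.925 m from the base axis. Payload 6.4 kg.
Tool frame: the origin (TCP) lies on the centre line of the jaws, within the pads' length; the fingertips stand 25 mm ahead of it and the grasp point (between the pads) lies 6 mm ahead of it (ctrl.nose_length is the distance from the TCP to the fingertips, in m); z points along the fingers, y is the line along which they close (so a half turn about z gives the same grasp; the last joint's range is limited). The gripper opens to 94 mm and grips with 3 to 60 N. Pads are 16 mm wide; open, the fingers measure 119 mm over their backs; the gripper's body (75 mm by 177 mm) begins 78 mm behind the grasp point.
Start: joints at [-79.647, 14.043, 89.255, -0, 76.702, -9.975], TCP at [0.226, -0.61, 0.199] pointing down, gripper open.
Joint ranges: [-179.41, 179.41], [-58.25, 129.5], [7.25, 145.43], [-54.29, 234.29], [11.92, 165.04], [-157.13, 157.13]. Speed limits (degrees/s): [147.25, 147.25, 180, 180, 180, 180].

INTERFACE

Orientations are given as [roll, pitch, yaw] about the fixed x, y, z axes, in that order (R = Rz(yaw) Ry(pitch) Rx(roll)).
In Python, from workcell import sense, cams, ctrl gives the robot as it stands. The module is installed in compiled form; this text tells all that it offers.
- The arm moves only by the tool arm_command, never from a script. Its argument "motion" is a list of rows, each a list of 7 numbers: the shift along the world's x, y, z in mm, then the turn, a rotation vector about the world's x, y, z in degrees, then the finger opening in mm, from 0 to 94. A call has 1 to 12 rows; each row shifts and turns the commanded pose from where the row before left it; what a row does not reach is not made up. A row lasts 1/8 s, in which the tool goes at most 62.5 mm and 10.7 degrees, less where a joint would pass 70% of its speed; a pose out of reach is approached as far as the arm can. A call is refused whole if a number of a shift passes 62.5 or a number of a turn 10.7, either way. A call with a gripper value outside its range is refused whole. The fingers move at their own pace and stop on an object; "grip_force" is the grip in N (left out, the last holds). Time passes only in rows, so rows that do not move let the fingers close. It gives the time, the measured TCP pose, the force, the opening and the grip force at its end, in the units of the state.
- sense(): the state, without advancing time (a new reading comes with each control period).
- cams.read_camera(name): name is "scene" or "top" or "wrist"; returns a dict with "pixels" (480x640x3 uint8, blue, green, red), "depth" (480x640 float32, m along the optical axis (not along the pixel's ray), 0 where there is no reading), "camera_matrix" (3x3 intrinsics, pixels), "dist_coeffs" ([k1, k2, p1, p2, k3] as OpenCV has them; the pictures are not rectified), "eye" and "rotation" of the camera in the world; the wrist camera has in their place "T_tool_cam" (4x4, takes a point from camera to tool coordinates, whose origin is the TCP and whose axes are the flange's). Camera axes: x right, y up, looking along -z (the intrinsics and any distortion apply to the point x, -y, -z); pixel columns grow to the right and rows downward; lengths in m; the calibration is good to about 2 mm. A picture is of the moment at which its call begins: read the wrist's pose just before it.
- ctrl.close_job(): hands the job in; it is judged then, once.
The state is a dict: "time_s": time; "q": joint angles; "qvel": joint speeds; "joint_torque": joint torques, N m; "position": TCP position; "tcp_rot": TCP orientation; "force": force on the tool from outside, world axes, zero at the start; "torque": the same for the moment, N m; "opening": finger opening in m; "finger_force": force on a finger pad.
Only numpy, scipy, OpenCV 4.12 (cv2) and the standard library are available. Lean on these libraries where they do the work, as an engineer would, in place of code of your own. Each camera call takes 0.05 s, during which the arm holds its last target. There are 200 camera calls.

TASK

Finish the drying stack. First push the tray of painted sticks, left lying short on the bottom tray, along the rails without lifting it until its tongue is fully home under the bottom tray's nose. Then set the empty tray down on it (no dropping) with its end block at the same end as the bottom tray's, slide it fully home under the middle tray's nose, and let go, with the middle tray still fully home and everything else on the bench left alone.

Things in the scene. Friction and masses are not known exactly. Their poses are not given: they have to be found in the camera images.
- tray_bottom: Bottom drying tray, plain wood, screwed down, holds four flat discs. All three trays are built alike. Origin: centre of underside; z up, y along, x across; mm. Body y -90..90, 58 wide, two side rails 8 thick with tops at z 36, 42 between them, floor top z 10. End block at +y (y 64..90, to z 56); low end wall (to z 26) and tongue at -y. Trays stack turned end for end, each 30 higher, staggered 24
- tray_bottom_runner (a point): Point (0, 0, 0) of the bottom tray, under its runner. Every tray has a runner below: 36 wide, z 0..6, y -84..84, its lowest 3 mm only 32 wide. Stacked, the runner drops between the rails below (3 mm play each side) and the sides rest on the rail tops, so the upper origin is 30 higher; it can then slide lengthwise
- tray_bottom_pocket (a point): Point (0, 78, 36) of the bottom tray: foot of the back of the rebate in its end block. The rebate is open towards -y, z 36..48, y 64..78, roofed by the nose (z 48..56, y 64..90). Fully home = the tongue tip of the tray above at this point; its origin is then at (0, -24, 30) of this tray
- tray_middle: Middle tray: the same tray, loose, about 0.3 kg, with two painted sticks lying below its rail tops. Starts on the bottom tray, turned end for end, runner already between the rails, 15 to 38 mm short of home. Push the outer face of its end block (y 90, z 6..56, 58 wide) towards its own -y; it slides at 1 to 3 N. Nothing latches: only weight and friction hold it. Origin and axes as bottom tray
- tray_middle_tip (a point): Point (0, -102, 6) of the middle tray: middle of the lower edge of its tongue's tip. The tongue sticks out 12 past the body at -y, full width, z 6..14; it goes under the nose of the tray below, with 4 mm of play in height
- tray_middle_pocket (a point): Point (0, 78, 36) of the middle tray: foot of the back of its rebate, where the top tray's tongue tip belongs. Pushing the top tray on against it with more than about 2 N drags the middle tray out again; the middle tray can be pushed home again by its end block and carries the top tray along
- tray_top: Top tray: the same tray, loose and empty, 0.14 to 0.28 kg, starts flat on the bench. Grip it from above across its width (58 mm), by its sides at z 6..36. Centre of mass about 15 mm from its origin towards the block (+y). Stacked home it is right over the bottom tray, 60 higher, pointing the same way. Origin and axes as bottom tray
- tray_top_tip (a point): Point (0, -102, 6) of the top tray: middle of the lower edge of its tongue's tip. The nose is in the way of setting a tray straight down at home: set it down with this tip 20 to 40 mm short of the middle tray's rebate back (at least 16, to clear the nose), then slide it in by pushing the outer face of its end block (y 90)
- mug: White mug, 82 across, 88 high; bystander, origin at the centre of its underside
- paint_jar: Lidded jar, 62 across, 85 high; bystander, origin at the centre of its underside
- varnish_tin: Plain steel tin, 72 across, 75 high; bystander, origin at the centre of its underside
- tape_roll: Roll of masking tape lying flat, 92 across, 24 high; bystander, origin at the centre of its underside
- sanding_block: Cork block 70 x 100 x 35; bystander, origin at the centre of its underside
- brush_pot: Steel pot of brushes, 72 across, brushes reach about 200 high; bystander, origin at the centre of its underside
- palette_knife: Palette knife lying flat, 200 long; bystander, origin at the centre of its underside
There are look-alikes about, which are no part of the job. Leave any pink look-alike of the tray_middle alone.

How it is judged (in metres and radians):
On the way, in this order (a step that is already met when the one before it is completed fails the run):
1. the middle tray is pushed fully home on the bottom tray (distance between tray_middle_tip and tray_bottom_pocket below 0.006 m and angle between the y axis of tray_middle and the y axis of tray_bottom, either way round below 0.05 rad and angle between tray_middle's own z axis and vertical below 0.05 rad and linear speed of tray_middle below 0.03 m/s), for 0.2 s.
2. the empty tray is set down on the middle tray with its runner between the rails, its tongue towards the middle tray's nose (z of tray_top in the frame of tray_middle between 0.026 and 0.034 m and x of tray_top in the frame of tray_middle between -0.006 and 0.006 m and distance between tray_top_tip and tray_middle_pocket below 0.06 m and angle between the y axis of tray_top and the y axis of tray_middle, either way round below 0.06 rad and angle between tray_top's own z axis and vertical below 0.05 rad), for 0.2 s.
At the end, for the whole second after the job is handed in: Middle tray fully home on the bottom tray and top tray fully home on the middle tray (each tongue tip within 6 mm of the back of the rebate below it, long axes within 0.05 rad, level within 0.05 rad), at rest (distance between tray_middle_tip and tray_bottom_pocket below 0.006 m and angle between the y axis of tray_middle and the y axis of tray_bottom, either way round below 0.05 rad and angle between each of tray_middle, tray_top's own z axis and vertical below 0.05 rad and distance between tray_top_tip and tray_middle_pocket below 0.006 m and angle between the y axis of tray_top and the y axis of tray_middle, either way round below 0.05 rad and linear speed of each of tray_middle, tray_top below 0.02 m/s); the robot touches nothing.
It fails at once if the middle tray is lifted or tipped off its rails (over 10 mm up or 0.15 rad) (z of tray_middle in the frame of tray_bottom above 0.04 m or angle between tray_middle's own z axis and vertical above 0.15 rad).
It fails at once if the empty tray is dropped (over 0.5 m/s while not held) (linear speed of tray_top above 0.5 m/s and contact force between the fingers and tray_top below 0.05 N).
It fails at once if a bystander (mug, jar, tin, tape roll, cork block, brush pot, palette knife) is moved by more than 25 mm (distance of any of mug, paint_jar, varnish_tin, tape_roll, sanding_block, brush_pot, palette_knife from where it was at the start of the episode above 0.025 m).
It also fails if it takes over 64 s, if anything falls off the work surface, if the arm or the gripper's body presses on something with over 40 N, if the wrist force passes 120 N, or if a joint passes its speed limit or range.

## Working session

There is one attempt and no reset: what is moved stays moved. The work goes in short steps, Python scripts to look and compute and a tool call to move; the robot and the scene stay as the last step left them, time stands still between calls to the robot, and variables do not carry over. Pictures are saved under pics/ and viewed, at most 10 in all, crops included, and the job is handed in when it is done.

Besides the shell and the picture viewer there is one more tool, called in YAML: its name, and indented under it one key for each argument. arm_command: Moves the arm, as the interface text tells. Its arguments: {"type":"object","properties":{"motion":{"type":"array","items":{"type":"array","items":{"type":"number"}}},"grip_force":{"type":"number"}},"required":["motion"]}

```bash
mkdir -p pics
cat > h.py <<'E'
import numpy as np, cv2
from workcell import sense, cams, ctrl
def grab(name):
    s=sense(); c=cams.read_camera(name)
    if 'eye' in c: R=np.array(c['rotation']);t=np.array(c['eye'])
    else:
        from scipy.spatial.transform import Rotation as Ro
        T=np.eye(4); r=np.array(s['tcp_rot'])
        T[:3,:3]=r if r.shape==(3,3) else Ro.from_euler('xyz',r,degrees=True).as_matrix()
        T[:3,3]=s['position']; T=T@np.array(c['T_tool_cam']); R=T[:3,:3];t=T[:3,3]
    c['R']=R;c['t']=t
    return c
def cloud(c):
    d=c['depth']; h,w=d.shape
    u,v=np.meshgrid(np.arange(w),np.arange(h))
    p=cv2.undistortPoints(np.stack([u,v],-1).reshape(-1,1,2).astype(np.float32),np.array(c['camera_matrix']),np.array(c['dist_coeffs'])).reshape(h,w,2)
    P=np.stack([p[...,0]*d,-p[...,1]*d,-d],-1)
    W=P@c['R'].T+c['t']; W[d==0]=np.nan
    return W
E
python3 - <<'E'
from h import *
print(sense())
for n in ('scene','top'):
    c=grab(n); cv2.imwrite(f'pics/{n}0.png',c['pixels']); np.save(f'{n}0.npy',cloud(c)); print(n,c['t'],c['R'][:,2])
E
```

```text
{'time_s': 0.0, 'q': array([-7.96463036e+01,  1.40827240e+01,  8.93218224e+01, -8.90743725e-04,
        7.67031154e+01, -9.97370365e+00]), 'qvel': array([ 0.04679874, -0.02988995, -0.0428767 , -0.02937389, -0.10045473,
       -0.14888705]), 'joint_torque': array([-4.38564803e-05, -4.15835810e+01, -3.14602089e+01,  6.85320399e-02,
        3.32064391e-02, -1.48614267e-04]), 'position': array([ 0.22570771, -0.60891547,  0.19768994]), 'tcp_rot': array([-1.79893815e+02, -1.77932072e-02,  2.03275893e+01]), 'force': array([-0.51065174,  0.31449497,  0.7811894 ]), 'torque': array([ 0.03732136,  0.02873853, -0.04160737]), 'finger_force': 0.0, 'opening': 0.09414691390438143}Traceback (most recent call last):
  File "<stdin>", line 4, in <module>
  File "h.py", line 18, in cloud
    W=P@c['R'].T+c['t']; W[d==0]=np.nan
      ~~~~~~~~~~^~~~~~~
ValueError: operands could not be broadcast together with shapes (480,640) (3,)
```

```bash
sed -i "s/R=np.array(c\['rotation'\]);t=/R=Ro.from_euler('xyz',c['rotation'],degrees=True).as_matrix();t=/; s/^        from scipy.*$//; 1a from scipy.spatial.transform import Rotation as Ro" h.py
python3 - <<'E'
from h import *
for n in ('scene','top'):
    c=grab(n); cv2.imwrite(f'pics/{n}0.png',c['pixels']); W=cloud(c); np.save(f'{n}0.npy',W); print(n,c['t'],c['rotation'],c['R'][:,2]); print(W[::120,::160].round(3).tolist())
E
```

```text
scene [ 1.50983988 -0.35540245  0.96772397] [50.13895467  0.52223839 70.05863978] [ 0.7235698  -0.2563051   0.64090127]
[[[-1.554, -0.867, 0.197], [0.21, -0.252, 0.599], [-1.452, 0.743, 0.027], [-1.814, 2.07, -0.211]], [[-2.296, -1.242, -0.745], [-0.794, -0.263, -0.196], [0.262, 0.107, 0.257], [-1.136, 1.733, -0.746]], [[-0.452, -0.984, -0.411], [0.292, -0.372, 0.0], [0.443, 0.039, -0.002], [0.598, 0.445, -0.0]], [[0.638, -0.74, 0.06], [0.701, -0.428, 0.001], [0.9, -0.131, 0.113], [0.941, 0.223, -0.002]]]
top [0.28010614 0.00371123 1.83876756] [ 7.84464595e+00  4.03551783e-02 -9.08775382e+01] [-0.13648222  0.00139269  0.99064154]
[[[1.786, 1.45, -0.642], [1.78, 0.699, -0.739], [1.763, -0.042, -0.754], [1.762, -0.786, -0.745]], [[0.981, 1.065, -0.076], [0.927, 0.48, 0.004], [0.917, -0.021, -0.0], [0.913, -0.524, 0.001]], [[0.609, 1.179, -0.349], [0.544, 0.463, 0.028], [0.541, -0.015, -0.002], [0.533, -0.5, 0.005]], [[0.162, 1.183, -0.389], [0.188, 0.466, 0.0], [0.22, -0.004, 0.691], [0.209, -0.321, 0.617]]]
```

View pics/top0.png

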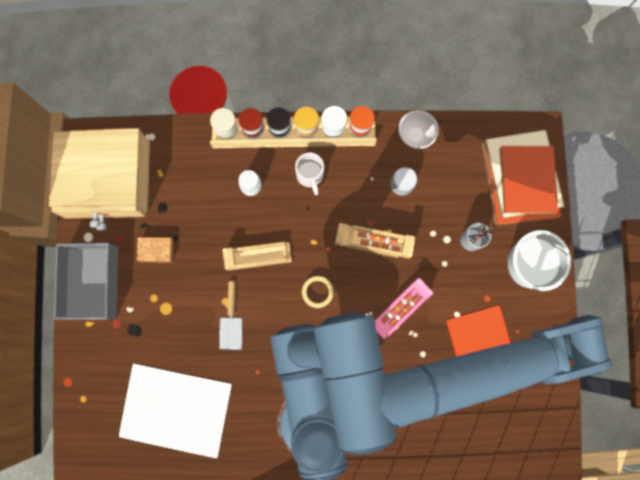

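View pics/scene0.png

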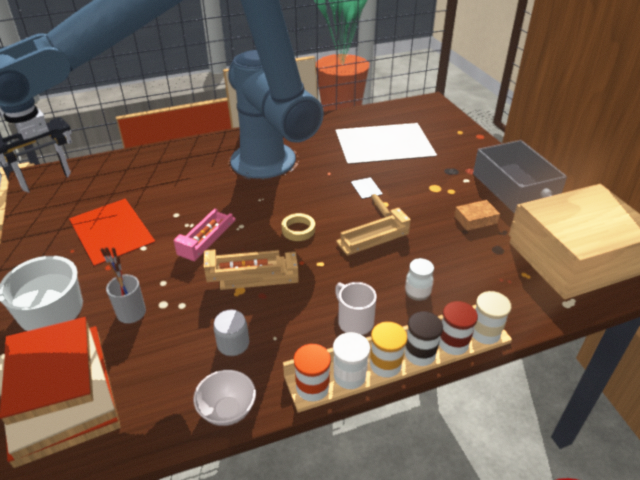

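Run:
```python
from h import *
a=cv2.imread('pics/top0.png'); s=cv2.imread('pics/scene0.png')
A=cv2.resize(a[210:290,210:430],(792,288),interpolation=cv2.INTER_CUBIC)
B=cv2.resize(s[195:300,190:420],(660,300),interpolation=cv2.INTER_CUBIC)
B=cv2.copyMakeBorder(B,0,0,0,132,cv2.BORDER_CONSTANT)
cv2.imwrite('pics/crop.png',np.vstack([A,B]))
for n in('top','scene'):
  W=np.load(n+'0.npy').reshape(-1,3)
  for name,(x0,x1,y0,y1) in dict(stack=(.42,.68,-.32,.02),empty=(.42,.65,.08,.36)).items():
    m=(W[:,0]>x0)&(W[:,0]<x1)&(W[:,1]>y0)&(W[:,1]<y1)&(W[:,2]>.02)&(W[:,2]<.12)
    P=W[m]; r=cv2.minAreaRect((P[:,:2]*1000).astype(np.float32)); print(n,name,m.sum(),r,P[:,2].max())
    # profile along long axis
    c=np.array(r[0]); bx=cv2.boxPoints(r); e=max([bx[1]-bx[0],bx[2]-bx[1]],key=np.linalg.norm); e=e/np.linalg.norm(e)
    if e[1]<0:e=-e
    nrm=np.array([-e[1],e[0]])
    q=P[:,:2]*1000-c; u=q@e; v=q@nrm; print('axis',e)
    for k in range(-120,121,10):
        mm=(u>=k)&(u<k+10)
        if mm.sum()>3: print(k,mm.sum(),(np.percentile(P[mm,2],[10,50,90])*1000).round(),v[mm].min().round(),v[mm].max().round())
```

```text
top stack 1773 ((550.3518676757812, -132.65728759765625), (259.0420837402344, 304.6378479003906), 0.04867246001958847) 0.09973695648393255
axis [-8.494975e-04  9.999996e-01]
-120 87 [36. 47. 73.] -129.0 68.0
-110 74 [40. 56. 66.] 5.0 65.0
-100 70 [42. 55. 69.] 4.0 63.0
-90 77 [43. 56. 66.] 1.0 62.0
-80 81 [37. 54. 65.] -2.0 59.0
-70 71 [40. 53. 68.] -5.0 57.0
-60 84 [41. 56. 70.] -5.0 55.0
-50 75 [40. 55. 66.] -9.0 52.0
-40 81 [43. 55. 65.] -12.0 50.0
-30 70 [43. 54. 67.] -12.0 47.0
-20 80 [39. 53. 68.] -15.0 45.0
-10 70 [42. 56. 68.] -18.0 43.0
0 86 [37. 51. 68.] -21.0 42.0
10 71 [36. 45. 66.] -21.0 39.0
20 77 [39. 53. 65.] -25.0 36.0
30 70 [38. 44. 54.] -26.0 33.0
40 56 [36. 52. 61.] -29.0 32.0
50 82 [49. 56. 60.] -31.0 29.0
60 56 [46. 57. 61.] -32.0 28.0
70 9 [37. 53. 59.] 10.0 25.0
110 6 [24. 25. 29.] 123.0 130.0
120 16 [25. 38. 62.] -129.0 129.0
top empty 604 ((493.5038757324219, 172.11521911621094), (59.90681457519531, 190.6984405517578), 6.605505466461182) 0.07024798881873529
axis [-0.11503252  0.9933617 ]
-90 33 [22. 27. 35.] -28.0 28.0
-80 37 [23. 33. 39.] -29.0 30.0
-70 23 
[... 1503 characters left out ...]
.05460357666016, 191.115234375), 7.055922508239746) 0.0641444006970674
axis [-0.12283791  0.99242675]
-90 82 [21. 28. 37.] -50.0 13.0
-80 51 [23. 32. 38.] -48.0 13.0
-70 50 [22. 30. 38.] -49.0 13.0
-60 45 [23. 31. 38.] -45.0 15.0
-50 46 [22. 32. 38.] -48.0 13.0
-40 48 [22. 31. 38.] -49.0 13.0
-30 49 [22. 34. 38.] -49.0 13.0
-20 41 [22. 32. 39.] -47.0 16.0
-10 43 [25. 32. 38.] -49.0 15.0
0 45 [21. 30. 39.] -47.0 15.0
10 48 [22. 32. 37.] -49.0 15.0
20 40 [23. 34. 37.] -49.0 15.0
30 50 [23. 32. 37.] -47.0 14.0
40 43 [22. 32. 37.] -48.0 14.0
50 44 [24. 32. 38.] -49.0 14.0
60 124 [25. 36. 57.] -48.0 13.0
70 106 [32. 53. 58.] -47.0 14.0
80 86 [27. 55. 59.] -50.0 50.0
90 33 [27. 54. 58.] -47.0 10.0
```

View pics/crop.png

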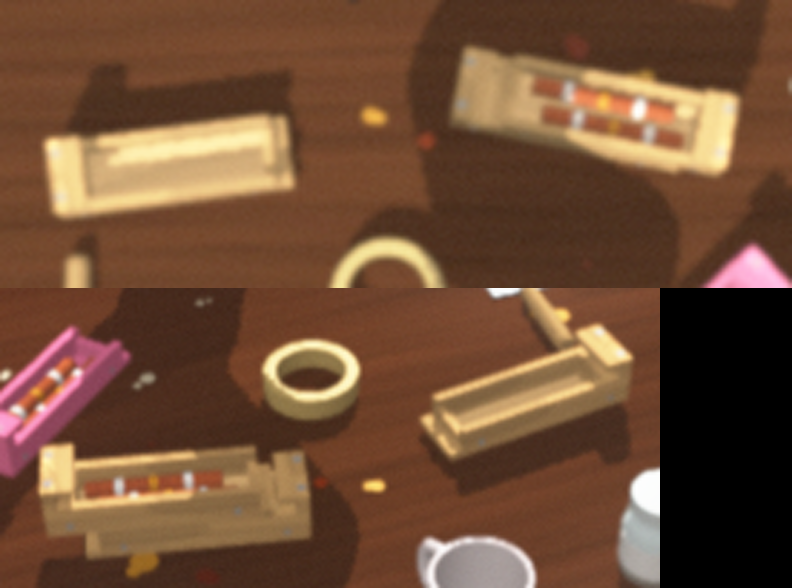

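The top view shows the candidates for the middle tray: the plain stack at px (375,240) and the pink look-alike at (405,307). The crop confirms the plain stack is the one with sticks on top. The bottom tray's block is at its left end (350,236) and the middle tray's block at its right end (410,243). The empty tray is at (258,255), with its block on the left. The pink one stays untouched. I'm raising the arm and moving over the stack.

arm_command:
  motion:
    - [0, 0, 60, 0, 0, 0, 94]
    - [0, 0, 60, 0, 0, 8, 94]
    - [10, 20, 60, 0, 0, 8, 94]
    - [40, 55, 20, 0, 0, 8, 94]
    - [40, 55, 0, 0, 0, 8, 94]
    - [40, 55, 0, 0, 0, 8, 94]
    - [40, 55, 0, 0, 0, 8, 94]
    - [40, 55, 0, 0, 0, 8, 94]
    - [40, 55, 0, 0, 0, 0, 94]
    - [40, 55, 0, 0, 0, 0, 94]
    - [0, 0, 0, 0, 0, 0, 94]
    - [0, 0, 0, 0, 0, 0, 94]

```text
time_s: 1.65
position: [0.4911, -0.2385, 0.3947]
tcp_rot: [-180.0, 0.0, 76.3]
force: [-0.2, 0.1, 1.0]
opening: 0.094
finger_force: 0.0
```

```bash
cat >> h.py <<'E'
def frame(W,box,zmin,zmax):
    P=W.reshape(-1,3); m=(P[:,0]>box[0])&(P[:,0]<box[1])&(P[:,1]>box[2])&(P[:,1]<box[3])&(P[:,2]>zmin)&(P[:,2]<zmax)
    P=P[m]; return P, cv2.minAreaRect((P[:,:2]*1000).astype(np.float32))
E
python3 - <<'E'
from h import *
s=sense(); print(s['time_s'],s['position'],s['tcp_rot'],s['q'])
c=grab('wrist'); cv2.imwrite('pics/w1.png',c['pixels']); W=cloud(c); np.save('w1.npy',W)
c=grab('top'); np.save('t1.npy',cloud(c))
for n in('w1','t1'):
  W=np.load(n+'.npy')
  print(n,np.nanmedian(W[...,2]))
  for a,b in((.04,.12),(.075,.1),(.060,.072)):
    P,r=frame(W,(.44,.64,-.34,-.02),a,b); print(a,b,len(P),np.round(r[0],1),np.round(r[1],1),round(r[2],1))
E
```

```text
1.65 [ 0.49113847 -0.23851206  0.39465665] [-1.79964220e+02  1.45457546e-02  7.63383019e+01] [-3.77892375e+01 -5.21170773e+00  8.95910927e+01 -2.80369000e-02
  9.56473228e+01 -2.41302874e+01]
w1 0.0014045503467958742
0.04 0.12 8191 [ 529.9 -175.6] [221.   58.2] 77.2
0.075 0.1 1008 [ 508.1 -270.4] [26.5 57.6] 77.0
0.06 0.072 1826 [ 528.  -184.3] [155.4  58.2] 77.2
t1 -0.0023517764150271514
0.04 0.12 910 [ 532.  -164.5] [205.9  60.7] 77.4
0.075 0.1 31 [ 524.3 -199.5] [135.3  56.2] 78.3
0.06 0.072 247 [ 533.2 -160.5] [196.7  59.3] 78.8
```

View pics/w1.png

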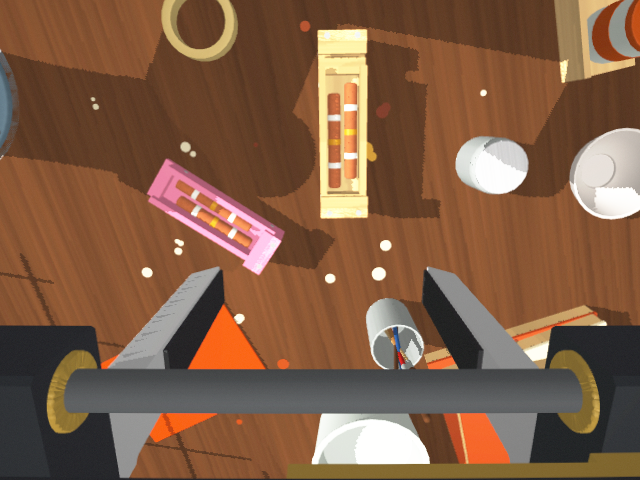

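The wrist view shows the stack around px (343,125), with the middle tray's block at the bottom (343,208) and the bottom tray's block at the top (342,42). The long axis is at yaw 77.2° and the middle tray is about 17 mm short. I'm going behind the middle tray's block.

arm_command:
  motion:
    - [2, -42, 0, 0, 0, 0.9, 25]
    - [3, -42, 0, 0, 0, 0, 25]
    - [0, 0, -55, 0, 0, 0, 25]
    - [0, 0, -55, 0, 0, 0, 25]
    - [0, 0, -55, 0, 0, 0, 25]
    - [0, 0, -55, 0, 0, 0, 25]
    - [0, 0, -55, 0, 0, 0, 25]
    - [0, 0, -48, 0, 0, 0, 25]
    - [0, 0, 0, 0, 0, 0, 25]
    - [0, 0, 0, 0, 0, 0, 25]

```text
time_s: 3.0
position: [0.4969, -0.324, 0.074]
tcp_rot: [179.9, 0.1, 77.1]
force: [0.0, 0.5, -0.2]
opening: 0.0249
finger_force: 0.0
```

Run:
```python
from h import *
s=sense(); print(s['position'],s['tcp_rot'],s['force'],s['opening'])
c=grab('wrist'); cv2.imwrite('pics/w2.png',c['pixels']); W=cloud(c)
for a,b in((.04,.12),(.075,.1)):
    P,r=frame(W,(.44,.64,-.295,-.02),a,b); print(a,b,len(P),np.round(r[0],1),np.round(r[1],1),round(r[2],1))
p=np.array([534.5,-155.6]); e=np.array([np.cos(np.radians(77.2)),np.sin(np.radians(77.2))])
q=s['position'][:2]*1000-p; print('tcp in bottom frame y,x',q@e,q@[e[1],-e[0]])
```

```text
[ 0.49693566 -0.32404631  0.0740396 ] [1.79858653e+02 8.89012761e-02 7.71457169e+01] [ 0.0248657   0.50837094 -0.19727394] 0.024937577005951173
0.04 0.12 24701 [ 515.8 -239.3] [89.8 58.3] 77.1
0.075 0.1 8438 [ 508.7 -270.3] [26.1 58.2] 77.3
tcp in bottom frame y,x -172.58263009964628 0.6881868216591516
```

arm_command:
  motion:
    - [2.2, 9.8, 0, 0, 0, 0, 25]
    - [2.2, 9.8, 0, 0, 0, 0, 25]
    - [1.3, 5.8, 0, 0, 0, 0, 25]
    - [0.9, 3.9, 0, 0, 0, 0, 25]
    - [0.9, 3.9, 0, 0, 0, 0, 25]
    - [0.9, 3.9, 0, 0, 0, 0, 25]
    - [0, 0, 0, 0, 0, 0, 25]

```text
time_s: 3.92
position: [0.505, -0.285, 0.072]
tcp_rot: [180.0, -0.0, 77.2]
force: [0.0, -0.3, -0.3]
opening: 0.0252
finger_force: 0.2
```

arm_command:
  motion:
    - [0.7, 2.9, 0, 0, 0, 0, 25]
    - [0.7, 2.9, 0, 0, 0, 0, 25]
    - [0, 0, 0, 0, 0, 0, 25]

```text
time_s: 4.3
position: [0.5063, -0.2791, 0.072]
tcp_rot: [180.0, -0.0, 77.2]
force: [-1.0, -1.6, 0.8]
opening: 0.0254
finger_force: 0.5
```

arm_command:
  motion:
    - [0.5, 2, 0, 0, 0, 0, 25]
    - [0, 0, 0, 0, 0, 0, 25]

```text
time_s: 4.55
position: [0.5068, -0.2772, 0.072]
tcp_rot: [180.0, -0.0, 77.2]
force: [-0.4, -2.0, 0.9]
opening: 0.025
finger_force: 0.8
```

```bash
cat > m.py <<'E'
from h import *
s=sense(); print(s['time_s'],s['position'],s['force'])
W=cloud(grab('wrist'))
for a,b in((.04,.12),(.075,.1)):
    P,r=frame(W,(.44,.64,-.300,-.02),a,b); print(a,b,len(P),np.round(r[0],1),np.round(r[1],1),round(r[2],1))
p=np.array([534.5,-155.6]); e=np.array([np.cos(np.radians(77.2)),np.sin(np.radians(77.2))])
q=np.array(r[0])-p; print('block centre y',q@e,'x',q@[e[1],-e[0]],'home -101')
q=s['position'][:2]*1000-p; print('tcp y,x',q@e,q@[e[1],-e[0]])
E
python3 m.py
```

```text
4.55 [ 0.50679372 -0.27724419  0.07202169] [-0.39991093 -1.98618816  0.9291512 ]
0.04 0.12 35967 [ 520.8 -217.6] [140.1  58.6] 77.2
0.075 0.1 8798 [ 510.3 -264.3] [44.2 58.4] 77.5
block centre y -111.32805389673831 x 0.5125042227017114 home -101
tcp y,x -124.7595375752863 -0.06767134907449526
```

arm_command:
  motion:
    - [0.4, 1.5, 0, 0, 0, 0, 25]
    - [0, 0, 0, 0, 0, 0, 25]

```text
time_s: 4.85
position: [0.507, -0.2772, 0.0721]
tcp_rot: [180.0, 0.2, 77.2]
force: [-0.6, -6.2, -1.1]
opening: 0.0246
finger_force: 3.2
```

arm_command:
  motion:
    - [0.4, 1.5, 0, 0, 0, 0, 25]
    - [0, 0, 0, 0, 0, 0, 25]

```text
time_s: 5.1
position: [0.5071, -0.2771, 0.0725]
tcp_rot: [180.0, 0.3, 77.3]
force: [-3.6, -9.9, -0.3]
opening: 0.0253
finger_force: 5.2
```

arm_command:
  motion:
    - [0.4, 1.5, 0, 0, 0, 0, 25]
    - [0, 0, 0, 0, 0, 0, 25]

```text
time_s: 5.35
position: [0.5074, -0.277, 0.0729]
tcp_rot: [179.9, 0.5, 77.3]
force: [-3.6, -14.3, -0.3]
opening: 0.0249
finger_force: 7.3
```

arm_command:
  motion:
    - [-3.3, -14.6, 0, 0, 0, 0, 25]
    - [-3.3, -14.6, 0, 0, 0, 0, 25]
    - [0, 0, 60, 0, 0, 0, 94]
    - [0, 0, 60, 0, 0, 0, 94]
    - [0, 0, 60, 0, 0, 5, 94]
    - [0, 40, 60, 0, 0, 5, 94]
    - [0, 60, 0, 0, 0, 5, 94]
    - [0, 60, 0, 0, 0, 4.5, 94]
    - [0, 60, 0, 0, 0, 0, 94]
    - [0, 60, 0, 0, 0, 0, 94]
    - [0, 60, 0, 0, 0, 0, 94]
    - [0, 0, 0, 0, 0, 0, 94]

```text
time_s: 6.85
position: [0.5008, 0.0358, 0.3038]
tcp_rot: [-180.0, -0.1, 97.1]
force: [-0.2, -0.7, 0.5]
opening: 0.094
finger_force: 0.0
```

Run:
```python
from h import *
s=sense(); print(s['time_s'],s['position'],s['tcp_rot'])
c=grab('wrist'); cv2.imwrite('pics/w3.png',c['pixels']); W=cloud(c)
for a,b in((.021,.1),(.047,.07)):
    P,r=frame(W,(.42,.58,.05,.30),a,b); print(a,b,len(P),np.round(r[0],1),np.round(r[1],1),round(r[2],1))
P,r=frame(W,(.38,.6,.02,.34),.018,.3); print('all',len(P),r)
```

```text
6.85 [0.5008365  0.03582076 0.30381763] [-1.79977912e+02 -6.69561373e-02  9.70801122e+01]
0.021 0.1 2730 [494.2 158.7] [ 58.3 148.1] 6.9
0.047 0.07 0 [0. 0.] [0. 0.] 0.0
all 3124 ((477.6407775878906, 117.72050476074219), (241.09156799316406, 119.75096130371094), 67.86652374267578)
```

View pics/w3.png

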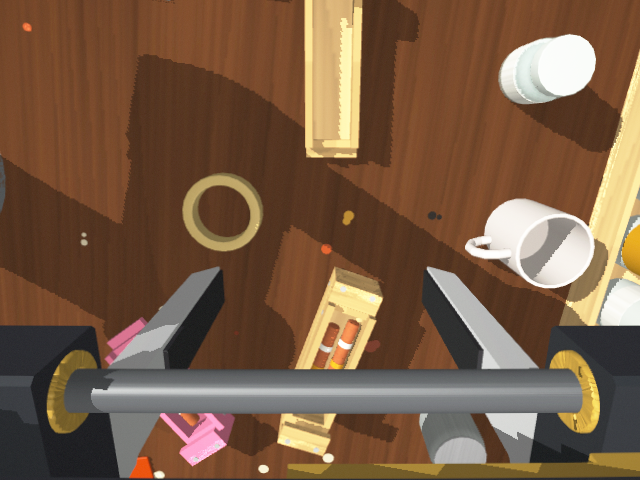

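The view from above the gap shows the tongue end of the empty tray at (331,150), with the stack below at (330,360). The tray's origin works out at about (492,174) mm, yaw 96.9°. I'm moving to grip at its centre of mass.

arm_command:
  motion:
    - [-4, 50, -20, 0, 0, 0, 94]
    - [-3, 52, -40, 0, 0, 0, 94]
    - [-3, 51, -40, 0, 0, 0, 94]
    - [0, 0, -50, 0, 0, 0, 94]
    - [0, 0, -50, 0, 0, 0, 94]
    - [0, 0, -40, 0, 0, 0, 94]
    - [0, 0, -20, 0, 0, 0, 94]
    - [0, 0, -9, 0, 0, 0, 94]
    - [0, 0, 0, 0, 0, 0, 94]
    - [0, 0, 0, 0, 0, 0, 94]

```text
time_s: 8.15
position: [0.4927, 0.181, 0.0395]
tcp_rot: [179.9, -0.0, 96.7]
force: [-0.3, -0.2, 0.0]
opening: 0.0937
finger_force: 0.0
```

arm_command:
  motion:
    - [0, 0, 0, 0, 0, 0, 75]
    - [0, 0, 0, 0, 0, 0, 65]
    - [0, 0, 0, 0, 0, 0, 58]
    - [0, 0, 0, 0, 0, 0, 50]
    - [0, 0, 0, 0, 0, 0, 50]
    - [0, 0, 0, 0, 0, 0, 50]
  grip_force: 20

```text
time_s: 8.9
position: [0.4915, 0.1813, 0.0383]
tcp_rot: [-180.0, 0.0, 96.7]
force: [-0.7, 0.1, -0.2]
opening: 0.0505
finger_force: 0.0
```

Run:
```python
from h import *
s=sense(); print(s['time_s'],s['position'],s['tcp_rot'],s['opening'],s['finger_force'])
c=grab('wrist'); cv2.imwrite('pics/w4.png',c['pixels'])
c=grab('top');W=cloud(c)
P,r=frame(W,(.38,.6,.02,.34),.018,.07); print('all',len(P),r)
```

```text
8.9 [0.49151502 0.18127921 0.03832127] [-1.79993994e+02  2.23894322e-04  9.67341422e+01] 0.05045762468257522 0.0
all 236 ((479.75592041015625, 120.20321655273438), (241.4860382080078, 116.63664245605469), 66.14111328125)
```

View pics/w4.png

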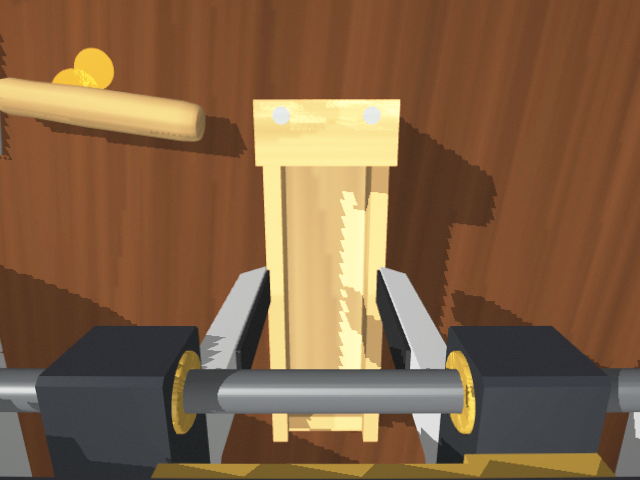

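arm_command:
  motion:
    - [0, 0, 0, 0, 0, 0, 40]
    - [0, 0, 0, 0, 0, 0, 40]
    - [0, 0, 0, 0, 0, 0, 40]
  grip_force: 15

```text
time_s: 9.38
position: [0.4916, 0.1813, 0.0384]
tcp_rot: [-180.0, -0.0, 96.7]
force: [-1.0, -0.2, 0.0]
opening: 0.04
finger_force: 0.0
```

Run:
```python
from h import *
print(ctrl.nose_length)
s=sense();c=grab('wrist'); cv2.imwrite('pics/w5.png',c['pixels']); W=cloud(c)
print(c['T_tool_cam'])
for v in (200,240,265,280,300,330):
    print(v,[ (u,*(W[v,u]*1000).round().tolist()) for u in range(240,420,12)])
P=W.reshape(-1,3)
m=(P[:,0]>.4)&(P[:,0]<.58)&(P[:,1]>.15)&(P[:,1]<.3); P=P[m]
for k in np.arange(.15,.3,.01):
    q=P[(P[:,1]>k)&(P[:,1]<k+.01)&(P[:,2]>.03)]; 
    if len(q): print(k.round(3),len(q),q[:,0].min(),q[:,0].max(),np.percentile(q[:,2],[5,50,95]))
```

```text
0.025
[[-8.07044216e-04  9.66409850e-01  2.57004573e-01  7.42668870e-02]
 [ 9.99999476e-01  6.18012570e-04  8.16290372e-04 -9.26198269e-04]
 [ 6.30039000e-04  2.57005097e-01 -9.66409842e-01 -1.86230505e-01]
 [ 0.00000000e+00  0.00000000e+00  0.00000000e+00  1.00000000e+00]]
200 [(240, 441.0, 208.0, 0.0), (252, 447.0, 209.0, 1.0), (264, 459.0, 217.0, 37.0), (276, 464.0, 218.0, 37.0), (288, 468.0, 213.0, 10.0), (300, 474.0, 214.0, 10.0), (312, 481.0, 214.0, 10.0), (324, 487.0, 215.0, 10.0), (336, 493.0, 216.0, 11.0), (348, 500.0, 217.0, 10.0), (360, 506.0, 217.0, 10.0), (372, 509.0, 223.0, 37.0), (384, 514.0, 223.0, 36.0), (396, 527.0, 218.0, 1.0), (408, 534.0, 219.0, -0.0)]
240 [(240, 442.0, 184.0, -0.0), (252, 449.0, 185.0, 0.0), (264, 456.0, 186.0, -1.0), (276, 466.0, 198.0, 37.0), (288, 470.0, 191.0, 10.0), (300, 477.0, 191.0, 10.0), (312, 483.0, 193.0, 11.0), (324, 490.0, 193.0, 11.0), (336, 496.0, 194.0, 11.0), (348, 503.0, 194.0, 9.0), (360, 509.0, 195.0, 10.0), (372, 512.0, 203.0, 35.0), (384, 517.0, 204.0, 37.0), (396, 531.0, 195.0, 0.0), (408, 538.0, 196.0, 1.0)]
265 [(240, 4
[... 1921 characters left out ...]
0.04992275 0.11002229 0.15180651]
0.19 14472 0.41435454319273146 0.5638997145488592 [0.04862418 0.16578273 0.17123611]
0.2 31729 0.41538601644002476 0.5609780587025359 [0.15464178 0.16573417 0.17118516]
0.21 22481 0.4446874353291217 0.5491329572924689 [0.14854484 0.16060092 0.16707019]
0.22 810 0.4570219886818358 0.5280157266788568 [0.03355477 0.03626405 0.03737984]
0.23 1214 0.45559016450818407 0.5147028786852568 [0.03541327 0.05564841 0.05717414]
0.24 3525 0.454621203073802 0.5136648148225116 [0.0552034  0.05627828 0.05734321]
0.25 3762 0.4532513506076925 0.5127236865127399 [0.05523738 0.05632398 0.05745617]
0.26 1606 0.4531835383948456 0.5116082086590291 [0.05520376 0.05630205 0.05740882]
```

View pics/w5.png

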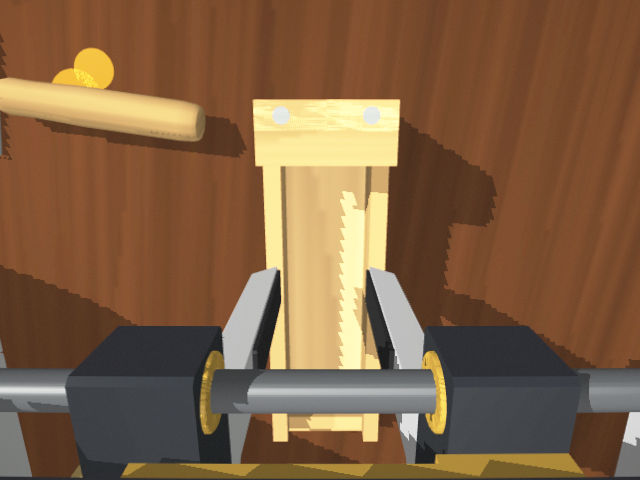

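The fingers closed to 40 mm without touching the 58 mm tray. The depth image and the pixel rays both put the fingertips at z ≈ 48 mm, but the stated 25 mm nose would put them at 13 mm. So the real tips are about 10 mm behind the TCP, roughly 36 mm shorter than stated. The pinch was happening above the rails, so I'm opening and going lower step by step while watching the force.

arm_command:
  motion:
    - [0, 0, 0, 0, 0, 0, 94]
    - [0, 0, 0, 0, 0, 0, 94]
    - [0, 4, 0, 0, 0, 0, 94]
    - [0, 4, 0, 0, 0, 0, 94]
    - [0, 0, -10, 0, 0, 0, 94]
    - [0, 0, -7, 0, 0, 0, 94]
    - [0, 0, 0, 0, 0, 0, 94]

```text
time_s: 10.3
position: [0.4906, 0.1891, 0.0202]
tcp_rot: [-179.9, 0.0, 96.7]
force: [-1.2, 0.7, -0.2]
opening: 0.0941
finger_force: 0.0
```

```bash
cat > tip.py <<'E'
from h import *
s=sense();print(s['time_s'],s['position'],s['force'],s['opening'],s['finger_force'])
c=grab('wrist');W=cloud(c)
T=Ro.from_euler('xyz',s['tcp_rot'],degrees=True).as_matrix(); Q=(W-s['position'])@T   # tool coords
x,y,z=Q[...,0],Q[...,1],Q[...,2]; o=s['opening']/2
for sg in(1,-1):
    m=(abs(x-8)<4)&(sg*y>o-2)&(sg*y<o+14)&(W[...,2]>-.01)
    zz=np.sort(z[m]*1000); print('tool z of finger front face:',m.sum(), zz[-200::20].round(0))
E
python3 tip.py
```

```text
10.3 [0.4906393  0.18905194 0.02019407] [-1.16384987  0.71114467 -0.22651105] 0.09408314094440204 0.0
tool z of finger front face: 0 []
tool z of finger front face: 0 []
```

No contact even though the stated tips would already be 5 mm below the bench, so the short nose is confirmed. Going down further.

arm_command:
  motion:
    - [0, 0, -8, 0, 0, 0, 94]
    - [0, 0, -6, 0, 0, 0, 94]
    - [0, 0, 0, 0, 0, 0, 94]

```text
time_s: 10.72
position: [0.491, 0.1891, 0.0066]
tcp_rot: [-179.9, 0.0, 96.7]
force: [-0.6, 0.1, 0.8]
opening: 0.094
finger_force: 0.0
```

```bash
sed -i 's/abs(x-8)<4/abs(x-8)<9/; s/o-2)/o-5)/; s/o+14/o+20/' tip.py; python3 tip.py
```

```text
10.725 [0.49097884 0.18913134 0.00663061] [-0.55426114  0.06077655  0.7506905 ] 0.09399650864561682 0.0
tool z of finger front face: 305982 [8. 8. 8. 8. 8. 8. 9. 9. 9. 9.]
tool z of finger front face: 305982 [8. 8. 8. 8. 8. 8. 9. 9. 9. 9.]
```

```bash
sed -i 's/@T   #/@T*1000   #/; s|/2$|*500|; s/z\[m\]\*1000/z[m]/' tip.py; python3 tip.py
```

```text
10.775 [0.4913108  0.18918732 0.00702357] [ 0.1977739  -0.44521213 -0.91965254] 0.09408118573601411 0.0
tool z of finger front face: 9605 [7. 7. 7. 7. 8. 8. 8. 8. 8. 8.]
tool z of finger front face: 11291 [7. 7. 7. 8. 8. 8. 8. 8. 8. 8.]
```

arm_command:
  motion:
    - [0, 0, 0, 0, 0, 0, 70]
    - [0, 0, 0, 0, 0, 0, 60]
    - [0, 0, 0, 0, 0, 0, 50]
    - [0, 0, 0, 0, 0, 0, 50]
    - [0, 0, 0, 0, 0, 0, 50]
  grip_force: 15

```text
time_s: 11.45
position: [0.4917, 0.1893, 0.0074]
tcp_rot: [180.0, -0.0, 96.7]
force: [0.4, 0.8, -0.1]
opening: 0.0579
finger_force: 15.0
```

Gripped at 57.9 mm. Lifting.

arm_command:
  motion:
    - [0, 0, 3, 0, 0, 0, 50]
    - [0, 0, 10, 0, 0, 0, 50]
    - [0, 0, 30, 0, 0, 0, 50]
    - [0, 0, 45, 0, 0, 0, 50]
    - [0, 0, 45, 0, 0, 0, 50]
    - [0, 0, 20, 0, 0, 0, 50]
    - [0, 0, 0, 0, 0, 0, 50]
    - [0, 0, 0, 0, 0, 0, 50]
  grip_force: 25

```text
time_s: 12.45
position: [0.4906, 0.1891, 0.1592]
tcp_rot: [-179.9, 0.0, 96.7]
force: [-0.3, 0.2, -2.1]
opening: 0.0577
finger_force: 25.0
```

```bash
cat > held.py <<'E'
from h import *
s=sense();print(s['time_s'],s['position'],s['tcp_rot'],s['force'],s['opening'])
c=grab('wrist');W=cloud(c); cv2.imwrite('pics/held.png',c['pixels'])
T=Ro.from_euler('xyz',s['tcp_rot'],degrees=True).as_matrix(); Q=(W-s['position'])@T*1000
Q=Q.reshape(-1,3); Q=Q[~np.isnan(Q[:,0])]
def rect(m,n):
    P=Q[m]; r=cv2.minAreaRect(P[:,:2].astype(np.float32)); print(n,len(P),np.round(r[0],1),np.round(r[1],1),round(r[2],1),'z med',np.median(P[:,2]).round(1)); return P
b=(Q[:,0]>30)&(Q[:,0]<110)&(abs(Q[:,1])<45)
top=b&(Q[:,2]<-44)&(Q[:,2]>-60); P=rect(top,'block top tool xy')
A=np.c_[P[:,:2],np.ones(len(P))]; print('block plane',np.linalg.lstsq(A,P[:,2],rcond=None)[0])
f=(Q[:,0]>15)&(Q[:,0]<45)&(abs(Q[:,1])<17)&(Q[:,2]>-20)&(Q[:,2]<10); P=Q[f]; A=np.c_[P[:,:2],np.ones(len(P))]; print('floor',len(P),np.linalg.lstsq(A,P[:,2],rcond=None)[0])
E
python3 held.py
```

```text
12.45 [0.49063851 0.18908867 0.159162  ] [-1.79879307e+02  6.45035205e-03  9.67291816e+01] [-0.34243611  0.19057706 -2.05362159] 0.05774783477412465
block top tool xy 13689 [62.4 -1.2] [26.1 58.5] 0.0 z med -48.9
block plane [-1.84715812e-03  9.45105356e-04 -4.87717141e+01]
floor 4002 [ 1.46954486e-03 -1.75513317e-04 -2.94522641e+00]
```

The tray is held square and level: TCP at tray y ≈ 14.6, tray underside 7 mm below the TCP. Carrying it to hover over the middle tray, 28 mm short.

arm_command:
  motion:
    - [4, -20, 0, 0, 0, 0, 50]
    - [8, -43, 0, 0, 0, -4, 50]
    - [8, -45, 0, 0, 0, -4, 50]
    - [8, -45, 0, 0, 0, -4, 50]
    - [8, -45, 0, 0, 0, -4, 50]
    - [8, -45, 0, 0, 0, -3.5, 50]
    - [7, -40, 0, 0, 0, 0, 50]
    - [3.5, -20.5, 0, 0, 0, 0, 50]
    - [0, 0, 0, 0, 0, 0, 50]
    - [0, 0, 0, 0, 0, 0, 50]

```text
time_s: 13.75
position: [0.5457, -0.1129, 0.1598]
tcp_rot: [-179.9, -0.0, 77.3]
force: [0.2, 0.7, -1.7]
opening: 0.0579
finger_force: 25.0
```

```bash
python3 held.py
python3 - <<'E'
from h import *
s=sense();p=np.array([534.5,-155.6]); e=np.array([np.cos(np.radians(77.2)),np.sin(np.radians(77.2))])
q=s['position'][:2]*1000-p; print('tcp y,x',q@e,q@[e[1],-e[0]])
W=cloud(grab('top')); # middle block far end, visible past the held tray?
P,r=frame(W,(.46,.56,-.30,-.23),.075,.095); print(len(P),r)
W=cloud(grab('scene'))
P,r=frame(W,(.46,.56,-.30,-.23),.075,.095); print(len(P),r)
E
```

```text
13.75 [ 0.54566405 -0.11292049  0.15979651] [-1.79927048e+02 -3.95987854e-02  7.72876989e+01] [ 0.2300978   0.72595151 -1.69208086] 0.05790521138919342
block top tool xy 13696 [62.1 -1.1] [26.  58.6] 0.0 z med -48.9
block plane [-2.68657374e-03 -1.64502802e-04 -4.86945249e+01]
floor 3946 [ 1.72587861e-03 -1.04238322e-03 -2.93772600e+00]
tcp y,x 44.22176613935015 1.4756367394965915
188 ((512.9631958007812, -253.0854949951172), (27.446521759033203, 59.47358703613281), 77.08744812011719)
224 ((515.9511108398438, -254.517822265625), (26.469200134277344, 62.2689208984375), 77.2774429321289)
```

View pics/held.png

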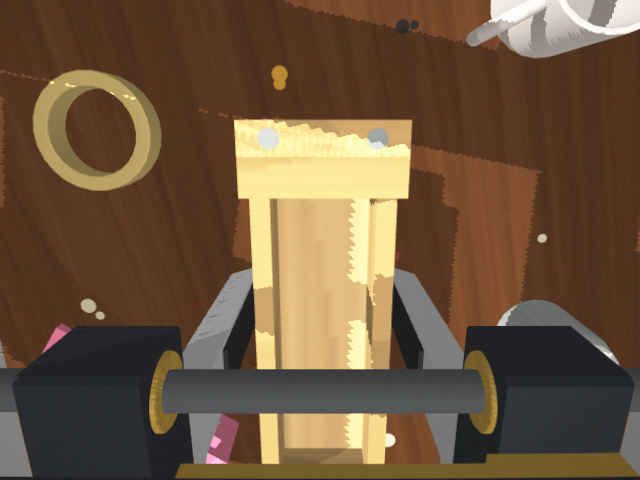

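The view shows the held tray square in the jaws with its block at (325,160). The middle tray is home (block at bottom-frame y ≈ -100, lateral 0.6 mm). Lowering.

arm_command:
  motion:
    - [0, 0, -30, 0, 0, 0, 50]
    - [0, 0, -30, 0, 0, 0, 50]
    - [0, 0, -15, 0, 0, 0, 50]
    - [0, 0, -7, 0, 0, 0, 50]
    - [0, 0, -4, 0, 0, 0, 50]
    - [0, 0, 0, 0, 0, 0, 50]

```text
time_s: 14.65
position: [0.5465, -0.1144, 0.075]
tcp_rot: [179.9, 0.0, 77.2]
force: [-0.8, 0.4, -1.7]
opening: 0.0582
finger_force: 25.0
```

arm_command:
  motion:
    - [0, 0, -2, 0, 0, 0, 50]
    - [0, 0, -2, 0, 0, 0, 50]
    - [0, 0, 0, 0, 0, 0, 50]

```text
time_s: 15.02
position: [0.546, -0.1142, 0.0703]
tcp_rot: [-180.0, -0.0, 77.2]
force: [-0.4, -0.2, -1.8]
opening: 0.0579
finger_force: 25.0
```

arm_command:
  motion:
    - [0, 0, -2, 0, 0, 0, 50]
    - [0, 0, 0, 0, 0, 0, 50]

```text
time_s: 15.28
position: [0.5459, -0.1142, 0.0682]
tcp_rot: [-180.0, -0.0, 77.2]
force: [0.4, -0.5, -2.2]
opening: 0.0577
finger_force: 25.0
```

arm_command:
  motion:
    - [-0.5, 0, -1, 0, 0, 0, 50]
    - [0, 0, 0, 0, 0, 0, 50]

```text
time_s: 15.52
position: [0.5457, -0.1143, 0.0674]
tcp_rot: [180.0, 0.0, 77.2]
force: [-0.2, -0.3, -1.7]
opening: 0.0576
finger_force: 25.0
```

arm_command:
  motion:
    - [0, 0, -1, 0, 0, 0, 50]
    - [0, 0, 0, 0, 0, 0, 50]

```text
time_s: 15.78
position: [0.5457, -0.1143, 0.0674]
tcp_rot: [-180.0, 0.0, 77.2]
force: [-3.0, 1.9, 6.3]
opening: 0.058
finger_force: 25.0
```

Contact at the expected seat height. Releasing, then checking.

arm_command:
  motion:
    - [0, 0, 0.6, 0, 0, 0, 50]
    - [0, 0, 0, 0, 0, 0, 62]
    - [0, 0, 0, 0, 0, 0, 66]
    - [0, 0, 0, 0, 0, 0, 80]
    - [0, 0, 20, 0, 0, 0, 80]
    - [0, 0, 40, 0, 0, 0, 80]
    - [0, 0, 40, 0, 0, 0, 80]
    - [0, 0, 0, 0, 0, 0, 80]

```text
time_s: 16.77
position: [0.5479, -0.1152, 0.1708]
tcp_rot: [179.6, 0.1, 77.2]
force: [-0.9, -0.0, 0.2]
opening: 0.0803
finger_force: 0.0
```

```bash
cat > chk.py <<'E'
from h import *
p=np.array([534.5,-155.6]); e=np.array([np.cos(np.radians(77.2)),np.sin(np.radians(77.2))]); n=np.array([e[1],-e[0]])
s=sense();print(s['time_s'],s['position'],s['force']); q=s['position'][:2]*1000-p; print('tcp y,x',q@e,q@n)
for cam in('wrist','top','scene'):
    W=cloud(grab(cam)).reshape(-1,3)*1000; W=W[~np.isnan(W[:,0])]; q=W[:,:2]-p; Y=q@e; X=q@n; Z=W[:,2]
    def f(m,t):
        if m.sum()<20: print(cam,t,m.sum());return
        r=cv2.minAreaRect(np.c_[X,Y][m].astype(np.float32)); print(cam,t,m.sum(),'x,y',np.round(r[0],1),np.round(r[1],1),round(r[2],1),'z',np.median(Z[m]).round(1))
    a=(abs(X)<36)
    f(a&(Y>50)&(Y<140)&(Z>106)&(Z<126),'top block (home y 77, z 116)')
    f(a&(Y>-130)&(Y<-60)&(Z>77)&(Z<95),'mid block (home y -101, z 86)')
    f(a&(Y>-60)&(Y<130)&(Z>90)&(Z<102),'top rails z96')
E
python3 chk.py
```

```text
16.775 [ 0.54789833 -0.11519389  0.17081968] [-0.90877931 -0.02430075  0.18527712]
tcp y,x 42.37037064566207 4.113455304626944
wrist top block (home y 77, z 116) 4601 x,y [  0.6 104.8] [25.7 58.2] 90.0 z 116.3
wrist mid block (home y -101, z 86) 1121 x,y [  0.5 -88.4] [57.  57.9] 89.7 z 86.6
wrist top rails z96 5061 x,y [ 0.4 15.3] [148.6  58.3] 89.9 z 96.3
top top block (home y 77, z 116) 15
top mid block (home y -101, z 86) 200 x,y [  0.1 -86.9] [53.4 59.3] 89.9 z 84.6
top top rails z96 69 x,y [-0.5 16.2] [150.2  58.1] 89.7 z 95.5
scene top block (home y 77, z 116) 208 x,y [  2.3 107.1] [62.9 26. ] 0.0 z 116.4
scene mid block (home y -101, z 86) 235 x,y [  1.1 -86.9] [65.3 53.9] 0.2 z 86.1
scene top rails z96 634 x,y [ 1.8 29.8] [179.8  66.8] 89.3 z 95.2
```

Seated: the top block is at y 104.8 (27.8 mm short), lateral 0.6 mm, height 116 mm, and the middle tray is still home. I'm moving behind the top tray's block.

arm_command:
  motion:
    - [7, 36, 0, 0, 0, 0, 25]
    - [7, 36, 0, 0, 0, 0, 25]
    - [7, 37, 0, 0, 0, 0, 25]
    - [0, 0, 0, 0, 0, 0, 25]
    - [0, 0, -40, 0, 0, 0, 25]
    - [0, 0, -40, 0, 0, 0, 25]
    - [0, 0, -20, 0, 0, 0, 25]
    - [0, 0, 0, 0, 0, 0, 25]
    - [0, 0, 0, 0, 0, 0, 25]

```text
time_s: 18.05
position: [0.5677, -0.0058, 0.0683]
tcp_rot: [179.9, 0.0, 77.2]
force: [0.2, -0.4, 0.7]
opening: 0.0246
finger_force: 0.0
```

```bash
cat > tc.py <<'E'
from h import *
p=np.array([534.5,-155.6]); e=np.array([np.cos(np.radians(77.2)),np.sin(np.radians(77.2))]); n=np.array([e[1],-e[0]])
s=sense();print(s['time_s'],s['position'],s['tcp_rot'],s['force'],'along',s['force'][:2]@e); q=s['position'][:2]*1000-p; print('tcp y,x',q@e,q@n)
E
python3 tc.py
```

```text
18.05 [ 0.56767053 -0.00576757  0.0683344 ] [1.79868055e+02 1.93059896e-04 7.72071513e+01] [ 0.22117991 -0.38405258  0.74987529] along -0.3255065513372381
tcp y,x 153.4578746538509 -0.848925963767852
```

arm_command:
  motion:
    - [-2.2, -9.8, 0, 0, 0, 0, 25]
    - [-1.8, -7.8, 0, 0, 0, 0, 25]
    - [-0.9, -3.9, 0, 0, 0, 0, 25]
    - [-0.9, -3.9, 0, 0, 0, 0, 25]
    - [-0.9, -3.9, 0, 0, 0, 0, 25]
    - [-0.9, -3.9, 0, 0, 0, 0, 25]
    - [-0.9, -3.9, 0, 0, 0, 0, 25]
    - [-0.7, -2.9, 0, 0, 0, 0, 25]
    - [-0.5, -2, 0, 0, 0, 0, 25]
    - [0, 0, 0, 0, 0, 0, 25]

```text
time_s: 19.3
position: [0.5569, -0.0475, 0.0669]
tcp_rot: [180.0, 0.0, 77.2]
force: [0.6, 1.0, 0.4]
opening: 0.0247
finger_force: 0.5
```

```bash
python3 tc.py; python3 chk.py
```

```text
19.3 [ 0.55685063 -0.0475363   0.0669335 ] [1.79992568e+02 2.30149933e-02 7.72263000e+01] [0.57214366 1.04996651 0.41327841] along 1.150631734388438
tcp y,x 110.32999786106603 -2.1461493685581234
19.3 [ 0.55685063 -0.0475363   0.0669335 ] [0.57214366 1.04996651 0.41327841]
tcp y,x 110.32999786106603 -2.1461493685581234
wrist top block (home y 77, z 116) 4035 x,y [ -3.1 106.6] [49.8 27.8] 0.8 z 116.0
wrist mid block (home y -101, z 86) 0
wrist top rails z96 2417 x,y [ 0.8 71.6] [97.4 57.7] 89.9 z 96.3
top top block (home y 77, z 116) 1
top mid block (home y -101, z 86) 257 x,y [  0.1 -86.8] [52.2 59.3] 89.4 z 85.5
top top rails z96 175 x,y [-0.2 -3.8] [111.7  60. ] 89.4 z 96.1
scene top block (home y 77, z 116) 166 x,y [ 3.3 98.5] [61.4 43.7] 0.1 z 116.3
scene mid block (home y -101, z 86) 327 x,y [  2.5 -86.8] [53.7 65.5] 89.9 z 86.2
scene top rails z96 582 x,y [ 2.6 30.1] [180.6  67. ] 89.1 z 95.4
```

arm_command:
  motion:
    - [-0.5, -2.4, 0, 0, 0, 0, 25]
    - [-0.5, -2.4, 0, 0, 0, 0, 25]
    - [-0.5, -2, 0, 0, 0, 0, 25]
    - [0, 0, 0, 0, 0, 0, 25]

```text
time_s: 19.95
position: [0.5552, -0.0544, 0.0669]
tcp_rot: [-180.0, 0.0, 77.2]
force: [0.6, 0.6, -1.0]
opening: 0.0252
finger_force: 0.0
```

arm_command:
  motion:
    - [-0.3, -1.2, 0, 0, 0, 0, 25]
    - [0, 0, 0, 0, 0, 0, 25]

```text
time_s: 20.2
position: [0.555, -0.0554, 0.067]
tcp_rot: [-180.0, 0.0, 77.2]
force: [0.7, -0.1, -0.3]
opening: 0.0249
finger_force: 0.1
```

arm_command:
  motion:
    - [-0.2, -1, 0, 0, 0, 0, 25]
    - [0, 0, 0, 0, 0, 0, 25]

```text
time_s: 20.45
position: [0.5549, -0.0563, 0.067]
tcp_rot: [180.0, 0.0, 77.2]
force: [1.1, 1.4, -0.3]
opening: 0.025
finger_force: 0.4
```

```bash
python3 tc.py; python3 chk.py | grep -E "mid|scene|rails"
```

```text
20.45 [ 0.55488659 -0.05626534  0.06698935] [1.79999151e+02 4.31241613e-04 7.72297672e+01] [ 1.08825666  1.42099376 -0.34018066] along 1.6267827796653311
tcp y,x 101.38274769592893 -2.127473318053994
wrist mid block (home y -101, z 86) 0
wrist top rails z96 2434 x,y [ 0.7 63.3] [95.8 57.4] 89.9 z 96.4
top mid block (home y -101, z 86) 256 x,y [  0.3 -87.1] [52.1 59.8] 88.9 z 85.7
top top rails z96 174 x,y [0.3 0.4] [119.5  59.9] 89.4 z 95.8
scene top block (home y 77, z 116) 160 x,y [10.2 77.1] [65.5 39.7] 38.2 z 115.9
scene mid block (home y -101, z 86) 371 x,y [  1.6 -87.1] [66.8 53.8] 0.3 z 86.1
scene top rails z96 537 x,y [ 2.8 26.5] [173.7  66.2] 88.8 z 95.3
```

arm_command:
  motion:
    - [-0.2, -0.8, 0, 0, 0, 0, 25]
    - [0, 0, 0, 0, 0, 0, 25]

```text
time_s: 20.85
position: [0.5547, -0.0571, 0.067]
tcp_rot: [180.0, -0.0, 77.2]
force: [0.1, 1.4, 0.7]
opening: 0.0252
finger_force: 0.5
```

arm_command:
  motion:
    - [-0.2, -0.8, 0, 0, 0, 0, 25]
    - [0, 0, 0, 0, 0, 0, 25]

```text
time_s: 21.1
position: [0.5545, -0.0576, 0.067]
tcp_rot: [180.0, -0.0, 77.2]
force: [0.8, 2.4, 0.2]
opening: 0.0253
finger_force: 1.4
```

```bash
python3 tc.py; python3 chk.py | grep -E "mid"
```

```text
21.1 [ 0.55452718 -0.05758061  0.06697427] [ 1.79996326e+02 -3.07166733e-02  7.72269707e+01] [0.80028598 2.35570208 0.22801654] along 2.474463520790515
tcp y,x 100.02053503426167 -2.186557133135291
wrist mid block (home y -101, z 86) 0
top mid block (home y -101, z 86) 265 x,y [  0. -87.] [52.5 59.7] 89.9 z 86.4
scene mid block (home y -101, z 86) 368 x,y [  2.5 -87.3] [53.8 65.7] 89.5 z 86.3
```

Contact with the back of the rebate is felt. Backing off to look.

arm_command:
  motion:
    - [2.2, 9.8, 0, 0, 0, 0, 25]
    - [6, 26, 0, 0, 0, 0, 25]
    - [0, 0, 50, 0, 0, 0, 25]
    - [0, 0, 60, 0, 0, 0, 25]
    - [0, 0, 60, 0, 0, 0, 25]
    - [-5, -20, 60, 0, 0, 0, 25]
    - [-12, -55, 0, 0, 0, 0, 25]
    - [-12, -55, 0, 0, 0, 0, 25]
    - [-12, -55, 0, 0, 0, 0, 25]
    - [-12, -55, 0, 0, 0, 0, 25]
    - [0, 0, 0, 0, 0, 0, 25]
    - [0, 0, 0, 0, 0, 0, 25]

```text
time_s: 22.75
position: [0.5098, -0.2613, 0.2959]
tcp_rot: [-180.0, -0.0, 77.2]
force: [0.1, -0.2, -1.1]
opening: 0.025
finger_force: 0.0
```

```bash
python3 chk.py
python3 - <<'E'
from h import *
p=np.array([534.5,-155.6]); e=np.array([np.cos(np.radians(77.2)),np.sin(np.radians(77.2))]); n=np.array([e[1],-e[0]])
c=grab('wrist'); cv2.imwrite('pics/w6.png',c['pixels']); W=cloud(c).reshape(-1,3)*1000; W=W[~np.isnan(W[:,0])]; q=W[:,:2]-p; Y=q@e; X=q@n; Z=W[:,2]
for t,m in(('top block',(Z>106)&(Z<126)&(Y>40)),('mid block',(Z>81)&(Z<92)&(Y<-60)),('bottom block',(Z>50)&(Z<61)&(Y>50)),('all>40',(Z>40))):
    m&=(abs(X)<26)&(Y>-150)&(Y<130); print(t,m.sum(),np.percentile(Y[m],[.3,1,99,99.7]).round(1) if m.sum() else '')
E
```

```text
22.75 [ 0.50979951 -0.26127857  0.2959297 ] [ 0.12518578 -0.18091897 -1.14862962]
tcp y,x -108.52474817578374 -0.673738419245618
wrist top block (home y 77, z 116) 70 x,y [ 0.5 63.9] [57.2  0.9] 0.0 z 108.3
wrist mid block (home y -101, z 86) 1984 x,y [  0.6 -88.1] [55.9 57.6] 89.8 z 86.3
wrist top rails z96 3070 x,y [0.6 3.6] [126.6  58.2] 90.0 z 96.2
top top block (home y 77, z 116) 187 x,y [ 0.  80.6] [57.9 25.5] 0.4 z 116.3
top mid block (home y -101, z 86) 1
top top rails z96 227 x,y [ 0.1 17.4] [ 59.8 149.2] 0.2 z 95.7
scene top block (home y 77, z 116) 207 x,y [ 1.6 79.3] [66.7 25.7] 0.0 z 116.2
scene mid block (home y -101, z 86) 377 x,y [  2.3 -87. ] [65.7 54. ] 1.0 z 86.4
scene top rails z96 515 x,y [ 1.3 15.4] [150.8  66.8] 89.8 z 95.5
top block 126 [63.5 63.5 64.4 64.4]
mid block 1780 [-115.9 -115.7  -69.1  -63.1]
bottom block 0 
all>40 54116 [-115.7 -113.5   63.8   64.9]
```

View pics/w6.png

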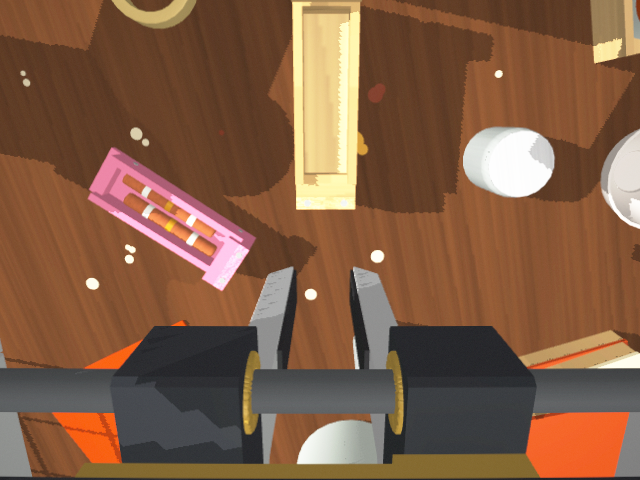

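The wrist view shows the top tray at (326,100) lying over the stack with its tongue under the middle tray's nose at (326,195). The top block's inner face reads y 63.9 (home is 64). The middle block's outer face reads -115.9, no further out than the -116.9 read after it was pushed against its stop. The arm is clear, so I'm handing in.

```bash
python3 -c "
from workcell import ctrl
print(ctrl.close_job())"
```

```text
the job is handed in; nothing more can be done
None
```

The job is handed in, but no verdict came back: my last measurements put both the middle and top trays fully home within about 2 mm, with the arm clear of the stack and no contact felt with anything else on the bench.

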